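# Change the element in the leak-test cradle

### The arm

A 6-joint arm with a two-finger parallel gripper is mounted at the origin on a cart in front of the work surface, level with it; the furniture and walls round the work are solid. World frame = base frame: x ahead of the robot, y to its left, z up, the work surface at z = 0. Lengths are in m, angles in rad, forces in N, time in s.
With the tool pointing down it reaches from about 0.3 to 0.775 m from the base axis. Payload 14.6 kg.
Tool frame: the origin (TCP) lies on the centre line of the jaws, within the pads' length; the fingertips stand 22 mm ahead of it and the grasp point (between the pads) lies 3 mm ahead of it; z points along the fingers, x is the direction in which the jaws open and shut, and the axes are right-handed (so a half turn about z gives the same grasp; the last joint's range is limited). The gripper opens to 94 mm and grips with 3 to 60 N. Pads are 16 mm wide; open, the fingers measure 119 mm over their backs; the gripper's body (75 mm by 177 mm) begins 78 mm behind the grasp point.
Start: joints at [1.051, 0.3, 1.521, -0, 1.321, -0.067], TCP at [0.241, 0.495, 0.227] pointing down, gripper open.
Joint ranges: [-3.03, 3.03], [-0.79, 2.21], [0.23, 2.52], [-1.04, 4.18], [0, 3.07], [-2.55, 2.55]. Speed limits (rad/s): [2.22, 2.22, 2.57, 3.14, 3.14, 3.14].

### API

Orientations are given as [roll, pitch, yaw] about the fixed x, y, z axes, in that order (R = Rz(yaw) Ry(pitch) Rx(roll)).
In Python, from workcell import sensors, eyes, ctrl gives the robot as it stands.
- The arm moves only by the tool apply_moves, never from a script. Its argument "steps" is a list of rows, each an object with "linear": the shift along the world's x, y, z in mm, a list of three; "angular": the turn, a rotation vector about the world's x, y, z in degrees, a list of three; "hand": the opening, from -1 (shut) to 1 (fully open). A call has 1 to 12 rows; each row is the pose to reach, as a shift and turn from the pose measured when the call began; what a row does not reach only later rows make up. A row lasts 1/8 s, in which the tool goes at most 62.5 mm and 10.7 degrees, less where a joint would pass 70% of its speed; a pose out of reach is approached as far as the arm can. A call with a gripper value outside its range is refused whole. The fingers move at their own pace and stop on an object; "newtons" is the grip in N (left out, the last holds). Time passes only in rows, so rows that repeat a pose let the fingers close. It gives the time, the measured TCP pose, the force and the opening at its end, in the units of the state.
- sensors.sense(): the state, without advancing time (a new reading comes with each control period).
- eyes.grab_frame(name): name is "scene" or "side" or "wrist"; returns (picture, depth): 384x512x3 uint8, red, green, blue; 384x512 float32, m along the optical axis (not along the pixel's ray), 0 where there is no reading.
- eyes.camera_params(name): a dict with "fx", "fy", "cx", "cy" (pixels), "R" (3x3) and "t" (3): a world point X has camera coordinates R X + t; the wrist camera has in their place "tool_from_camera" (4x4, takes a point from camera to tool coordinates, whose origin is the TCP and whose axes are the tool frame's). Camera axes: x right, y down, z forward; pixel columns grow to the right and rows downward; lengths in m; the calibration is good to about 2 mm. A picture is of the moment at which its call begins: read the wrist's pose just before it. camera_params takes no time and is no camera call.
- ctrl.job_done(): hands the job in, once; it reports no verdict.
The state is a dict: "clock": time; "q": joint angles; "dq": joint speeds; "joint_torque": joint torques, N m; "position": TCP position; "eef_rot": TCP orientation; "force": force on the tool from outside, world axes, zero at the start; "ft_torque": the same for the moment, N m; "opening": opening from 0.0 (shut) to 1.0 (fully open).
Only numpy, scipy, OpenCV 4.12 (cv2) and the standard library are available. Lean on these libraries where they do the work, as an engineer would, in place of code of your own. Each camera call takes 0.05 s, during which the arm holds its last target. There are 200 camera calls.

### The job

Change the membrane element in the leak-test cradle: first lift both keeper straps off and lay them flat on the black mat, then move the tested element (red tape band) to the empty rest, lay the new element from the other black rest in the cradle just where the tested one lay, its blue body centred on the two blocks and its black seal ring towards the test port, and put each strap back on the block of its own colour, fully down over the pins. Do not knock over the glue bottle or the grease tub.

Things in the scene. Friction and masses are not known exactly. Their poses are not given: they have to be found in the camera images.
- test_cradle: Fixed cradle, 116 x 318 mm plate. Origin on bench midway between blocks; element lies along y. Green block at y -70 mm, yellow at y +70: posts from 33 mm either side, tops at z 79, with bullet-nosed pins 16 mm high, 11 thick (tip 4), at x +-42 (green), +-50 (yellow). Test port at the y -206 end. Seated element's origin: x 0, y -15 (+-20), z 28 (45-degree pads). Seated strap's: block middle, z 79.
- green_strap: Loose steel bar 110 (x) x 32 (y) x 10 mm, 200 g, 15 mm holes at x +-42 that go over the green block's pins; green grip block 34 (x) x 22 (y) mm on its middle, from 10 to 42 mm above the underside. Origin: centre of the underside, z up; both ways round alike. Starts seated on the green block, across the tested element.
- yellow_strap: Like the green strap but with a yellow grip block of the same size, bar 126 (x) x 32 (y) x 10 mm, holes at x +-50 mm, so it fits only the yellow block, where it starts.
- old_element: Tested element, loose, under the straps at the start: round blue body 44 mm thick with a red tape band near its plain +y end; near the -y end a black 50 mm seal ring; short white stubs at both ends. 327 mm long (y), 145 g. Origin: mid-length, 25 mm below its long axis, z up. Blue body from y -103 to +150 mm; grasp across its middle. It lies with its seal end to the port.
- new_element: New element, loose: same as the tested one but without red tape. Starts on rest_a, its black seal ring pointing about the same way as the tested one's (within 10 degrees).
- rest_a: Fixed low black V-rest, 84 x 190 mm, that carries the new element at the start. Origin on the bench under its middle; the element lies along y. V supports at y +-70 mm, 30 mm long, tops 42 mm high. A resting element has its origin at x 0, z 22 mm, y about -20.
- rest_b: The empty V-rest, same shape and size as rest_a; the tested element goes here, along y, its origin at x 0, z 22 mm, its body about centred on the two supports (origin's y between -40 and +20 mm).
- mat: Fixed black rubber mat, 150 (x) x 180 (y) x 3 mm, the side area for both straps. Origin: centre of its underside.
- grease_tub: White tub with blue lid, loose, 50 mm across, 46 mm high, stands behind the mat. Origin: centre of its underside. Not to be knocked over.
- glue_bottle: White bottle with red nozzle, loose, 37 mm across, 105 mm high, stands at the left, behind the mat. Origin: centre of its underside. Not to be knocked over.

How it is judged:
By the outcome, as a careful person would: the job done as asked, in the order asked, and still so for the second after the job is handed in, with the robot touching nothing.
It also fails if it takes over 147 s, if anything falls off the work surface, if the arm or the gripper's body presses on something with over 40 N, if the wrist force passes 120 N, or if a joint passes its speed limit or range.

## Working session

There is one attempt and no reset: what is moved stays moved. The work goes in short steps, Python scripts to look and compute and a tool call to move; the robot and the scene stay as the last step left them, time stands still between calls to the robot, and variables do not carry over. Pictures are saved under pics/ and viewed, about 12 in all and at most 16, crops included, and the job is handed in when it is done.

Besides the shell and the picture viewer there is one more tool, called after "Request:" by a JSON object that holds its "api" and its "payload". apply_moves: Moves the arm, as the interface text tells. Its arguments: {"type":"object","properties":{"steps":{"type":"array"},"newtons":{"type":"number"}},"required":["steps"]}

```bash
mkdir -p pics; ls
cat > h.py <<'E'
import numpy as np,cv2
from workcell import sensors,eyes,ctrl
from scipy.spatial.transform import Rotation as Ro
def cam(name):
    s=sensors.sense(); im,d=eyes.grab_frame(name); p=eyes.camera_params(name)
    if 'R' in p: R=np.array(p['R']);t=np.array(p['t']); Rc=R.T; o=-R.T@t
    else:
        T=np.array(p['tool_from_camera']); Rt=Ro.from_euler('xyz',s['eef_rot']).as_matrix()
        Rc=Rt@T[:3,:3]; o=Rt@T[:3,3]+np.array(s['position'])
    return im,d,(p,Rc,o)
def cloud(d,c):
    p,Rc,o=c; v,u=np.mgrid[:d.shape[0],:d.shape[1]]
    P=np.stack([(u-p['cx'])/p['fx']*d,(v-p['cy'])/p['fy']*d,d],-1)@Rc.T+o
    P[d<=0]=np.nan; return P
def ray(u,v,z,c):
    p,Rc,o=c; r=Rc@np.array([(u-p['cx'])/p['fx'],(v-p['cy'])/p['fy'],1]); return o+r*(z-o[2])/r[2]
def save(im,n): cv2.imwrite('pics/'+n+'.png',im[:,:,::-1])
E
python3 - <<'E'
from h import *
s=sensors.sense(); print(s)
a=cam('scene');b=cam('side');c=cam('wrist')
save(np.hstack([a[0],b[0]])[:, :],'x')
big=np.vstack([np.hstack([a[0],b[0]]),np.hstack([c[0],c[0]*0])])
save(cv2.resize(big,(800,600)),'all')
for n,k in (('scene',a),('side',b),('wrist',c)): 
    print(n,k[2][2],k[2][1][:,2],k[2][0]['fx'])
    np.savez(n+'0.npz',im=k[0],P=cloud(k[1],k[2]))
E
```

```text
pics
{'clock': 0.0, 'q': array([ 1.05138843e+00,  3.00486673e-01,  1.52161833e+00, -1.64518725e-05,
        1.32071317e+00, -6.66240400e-02]), 'dq': array([-2.38335601e-04,  2.50909385e-04,  6.91012885e-04, -1.83729917e-03,
        1.69356637e-06,  5.05917365e-04]), 'joint_torque': array([-5.02761177e-04, -5.31807625e+01, -3.52742171e+01,  7.07790256e-02,
        2.44326226e-02, -1.45315994e-04]), 'position': array([0.24049955, 0.49434646, 0.22686202]), 'eef_rot': array([-3.14152696e+00,  1.22386358e-03,  1.11801659e+00]), 'force': array([0.7134677 , 0.06466208, 0.08437207]), 'ft_torque': array([-0.02603626, -0.00240148, -0.0340062 ]), 'opening': 0.9991534392087146}
scene [-0.01438081 -1.14808561  0.77270142] [ 0.39900873  0.76031295 -0.51255854] 489.06677716587865
side [0.56487771 0.7746581  0.79339468] [-0.03458041 -0.78480865 -0.61877264] 370.22111550188697
wrist [0.16578234 0.52940375 0.38439275] [ 0.25096555 -0.12377538 -0.96004997] 322.28801529634393
```

View pics/all.png

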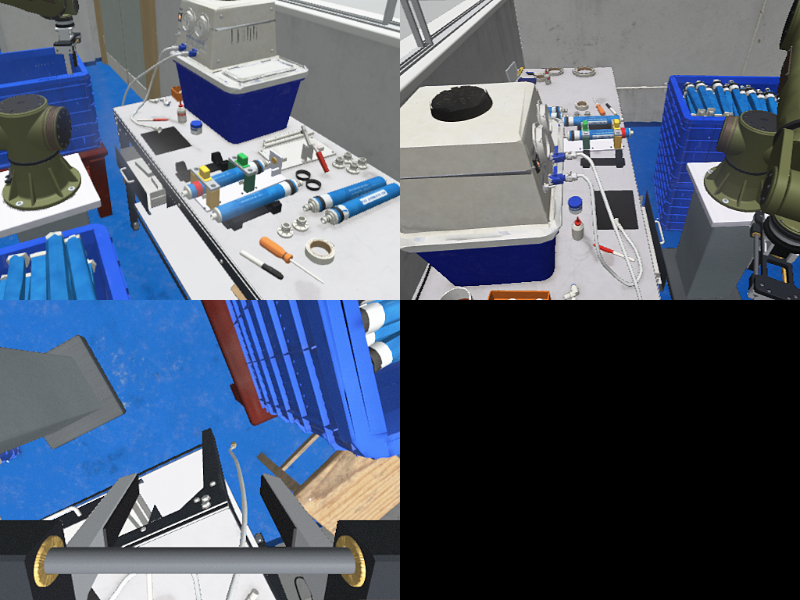

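The scene view (left) shows the cradle with straps at about (220,170), the mat at (168,138), the tub at (196,127), the bottle at (181,112) and the new element at (258,200). Next: a crop and colour positions.

Run:
```python
from h import *
z=np.load('scene0.npz');im=z['im'];P=z['P']
crop=im[120:320,140:400]
save(cv2.resize(crop,(780,600),interpolation=cv2.INTER_CUBIC),'crop')
hsv=cv2.cvtColor(im,cv2.COLOR_RGB2HSV)
R=(P[...,2]>-0.02)&(P[...,2]<0.2)&(P[...,0]>0.2)&(P[...,0]<1)&(np.abs(P[...,1])<.7)
def comp(n,m,amin=25):
    m=(m&R).astype(np.uint8); k,l,st,ce=cv2.connectedComponentsWithStats(m)
    for i in range(1,k):
        if st[i,4]>amin:
            q=P[l==i]; c=q.mean(0); w,v=np.linalg.eigh(np.cov((q-c)[:,:2].T))
            print(n,st[i,4],ce[i].round(),'mean',c.round(3),'min',q.min(0).round(3),'max',q.max(0).round(3),'ax',v[:,1].round(2))
H,S,V=[hsv[...,i].astype(int) for i in range(3)]
comp('green',(abs(H-65)<20)&(S>90)&(V>60))
comp('yellow',(abs(H-27)<6)&(S>140)&(V>90))
comp('red',((H<6)|(H>173))&(S>130)&(V>80))
comp('blue',(abs(H-104)<12)&(S>120)&(V>60),60)
comp('black',(V<55),40)
```

```text
green 213 [310. 205.] mean [ 0.577 -0.32   0.107] min [ 0.567 -0.337  0.088] max [ 0.593 -0.294  0.124] ax [-0.37  0.93]
green 57 [295. 211.] mean [ 0.565 -0.272  0.062] min [ 0.56  -0.281  0.045] max [ 0.579 -0.257  0.077] ax [-0.44  0.9 ]
green 227 [319. 234.] mean [ 0.577 -0.363  0.047] min [ 0.564 -0.369  0.011] max [ 0.597 -0.348  0.076] ax [-0.97  0.23]
yellow 96 [262. 217.] mean [ 0.442 -0.321  0.116] min [ 0.429 -0.337  0.006] max [ 0.531 -0.165  0.125] ax [0.5  0.87]
yellow 46 [262. 228.] mean [ 0.436 -0.331  0.093] min [ 0.428 -0.344  0.09 ] max [ 0.451 -0.3    0.096] ax [-0.4   0.92]
red 28 [204. 153.] mean [0.525 0.246 0.006] min [0.501 0.228 0.   ] max [0.556 0.259 0.011] ax [-0.92  0.4 ]
red 162 [412. 207.] mean [ 0.864 -0.384  0.048] min [ 0.856 -0.413  0.016] max [ 0.875 -0.353  0.073] ax [0.02 1.  ]
red 87 [253. 237.] mean [ 0.413 -0.327  0.073] min [ 0.403 -0.34   0.064] max [ 0.422 -0.309  0.081] ax [-0.  1.]
blue 1495 [ 98. 112.] mean [0.269 0.655 0.059] min [ 0.2    0.628 -0.02 ] max [0.348 0.7   0.131] ax [-1.   -0.04]
blue 121 [251. 159.] mean [0.617 0.072 0.04
[... 795 characters left out ...]
. 208.] mean [ 0.568 -0.186  0.021] min [ 0.532 -0.225 -0.   ] max [ 0.602 -0.143  0.042] ax [0.02 1.  ]
black 66 [388. 220.] mean [ 0.808 -0.36   0.007] min [ 0.787 -0.393 -0.   ] max [ 0.821 -0.344  0.014] ax [-0.54  0.84]
black 149 [397. 234.] mean [ 0.788 -0.416  0.007] min [ 0.763 -0.453 -0.002] max [ 0.814 -0.367  0.015] ax [-0.05  1.  ]
black 255 [349. 266.] mean [ 0.59  -0.473  0.022] min [ 0.547 -0.486  0.002] max [ 0.612 -0.438  0.041] ax [-0.72  0.69]
black 92 [291. 330.] mean [ 0.385 -0.546 -0.013] min [ 0.382 -0.64  -0.017] max [ 0.387 -0.418 -0.008] ax [0. 1.]
black 77 [348. 349.] mean [ 0.446 -0.659  0.009] min [ 0.435 -0.682  0.005] max [ 0.465 -0.63   0.013] ax [-0.39  0.92]
```

View pics/crop.png

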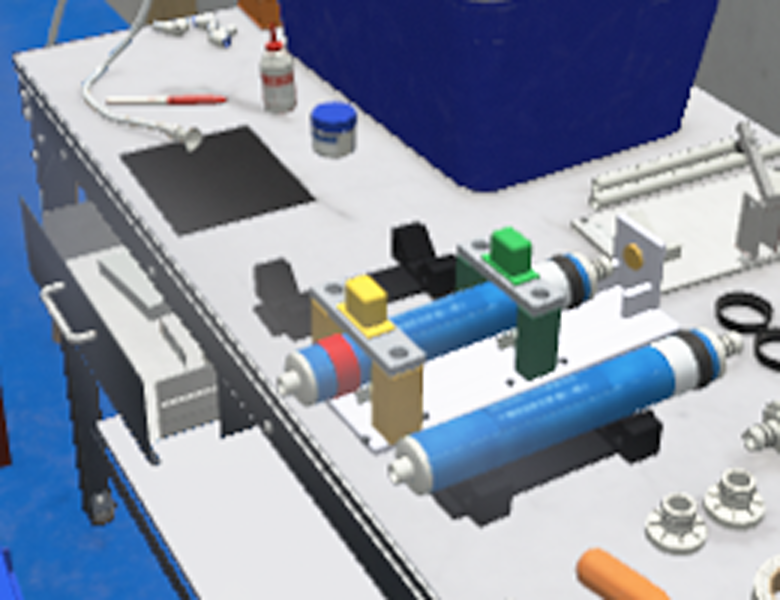

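The crop shows the cradle with its port pointing to +x, yellow strap near the robot, green strap far, rest_b at +y of the cradle and rest_a with the new element at −y; mat at about (0.48, 0.09). Moving over the mat first, then the cradle, for close views.

Request:
{"api": "apply_moves", "payload": {"steps": [{"linear": [40, -60, 40], "angular": [0, 0, 9], "hand": 1}, {"linear": [80, -120, 80], "angular": [0, 0, 18], "hand": 1}, {"linear": [110, -180, 100], "angular": [0, 0, 26], "hand": 1}, {"linear": [140, -240, 110], "angular": [0, 0, 26], "hand": 1}, {"linear": [170, -300, 120], "angular": [0, 0, 26], "hand": 1}, {"linear": [190, -360, 120], "angular": [0, 0, 26], "hand": 1}, {"linear": [210, -410, 120], "angular": [0, 0, 26], "hand": 1}, {"linear": [210, -410, 120], "angular": [0, 0, 26], "hand": 1}, {"linear": [210, -410, 120], "angular": [0, 0, 26], "hand": 1}, {"linear": [210, -410, 120], "angular": [0, 0, 26], "hand": 1}]}}

```text
clock: 1.4
position: [0.4504, 0.0847, 0.3469]
eef_rot: [-3.141, 0.001, 1.572]
force: [0.3, 0.3, -0.1]
opening: 0.997
```

Run:
```python
from h import *
a=cam('wrist'); np.savez('mat.npz',im=a[0],P=cloud(a[1],a[2])); save(a[0],'mat')
s=sensors.sense();print(s['clock'],s['position'],s['q'])
```

```text
1.45 [0.45023616 0.08516698 0.3469068 ] [ 1.07348019e-01  2.42437461e-02  1.56631165e+00 -6.53485190e-04
  1.55151310e+00 -1.46519369e+00]
```

Request:
{"api": "apply_moves", "payload": {"steps": [{"linear": [5, -60, 0], "angular": [0, 0, 0], "hand": 1}, {"linear": [10, -120, 0], "angular": [0, 0, 0], "hand": 1}, {"linear": [15, -180, 0], "angular": [0, 0, 0], "hand": 1}, {"linear": [20, -240, 0], "angular": [0, 0, 0], "hand": 1}, {"linear": [25, -300, 0], "angular": [0, 0, 0], "hand": 1}, {"linear": [30, -360, 0], "angular": [0, 0, 0], "hand": 1}, {"linear": [40, -400, 0], "angular": [0, 0, 0], "hand": 1}, {"linear": [40, -400, 0], "angular": [0, 0, 0], "hand": 1}, {"linear": [40, -400, 0], "angular": [0, 0, 0], "hand": 1}, {"linear": [40, -400, 0], "angular": [0, 0, 0], "hand": 1}]}}

```text
clock: 2.7
position: [0.4906, -0.3134, 0.3474]
eef_rot: [3.141, 0.001, 1.574]
force: [-0.2, 1.2, -0.2]
opening: 0.997
```

Run:
```python
from h import *
a=cam('wrist'); np.savez('cr.npz',im=a[0],P=cloud(a[1],a[2])); 
m=np.load('mat.npz')['im']
save(np.hstack([cv2.resize(m,(400,300)),cv2.resize(a[0],(400,300))]),'two')
save(a[0],'cr')
s=sensors.sense();print(s['clock'],s['position'],s['q'],s['eef_rot'])
```

```text
2.75 [ 0.49050649 -0.31359665  0.34747493] [-6.31442110e-01  3.17214739e-01  1.22506965e+00 -7.13860670e-04
  1.59832911e+00 -2.20560517e+00] [3.14122741e+00 1.15522356e-03 1.57414284e+00]
```

View pics/two.png

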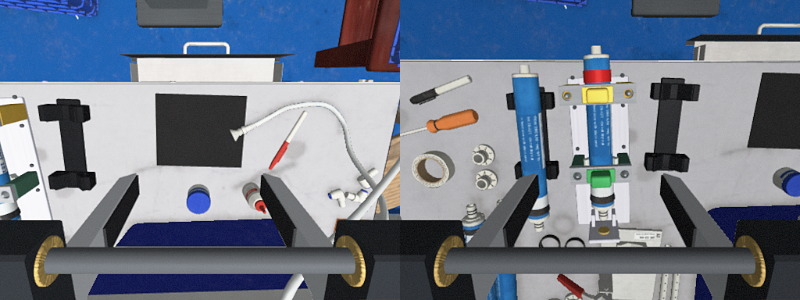

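The mat view (left) shows the mat centred at (201,130) with a hose tip on its right edge at (240,133), tub (198,198) and bottle (258,198) below it. The cradle view (right) shows yellow strap (597,95), green strap (602,178), new element (530,140) and rest_b (672,125). Now I measure.

```bash
cat >> h.py <<'E'
def meas(im,P,n,lo,hi,z,box,amin=60,pr=True):
    """hsv range lo..hi, z range, box x0,x1,y0,y1 -> minAreaRect in world xy"""
    h=cv2.cvtColor(im,cv2.COLOR_RGB2HSV)
    m=cv2.inRange(h,lo,hi)>0
    with np.errstate(invalid='ignore'):
        m&=(P[...,2]>z[0])&(P[...,2]<z[1])&(P[...,0]>box[0])&(P[...,0]<box[1])&(P[...,1]>box[2])&(P[...,1]<box[3])
    k,l,st,_=cv2.connectedComponentsWithStats(m.astype(np.uint8))
    for i in range(1,k):
        if st[i,4]>=amin:
            q=P[l==i]; r=cv2.minAreaRect((q[:,:2]*1000).astype(np.float32)); 
            print(n,st[i,4],'ctr',np.round(r[0],1),'size',np.round(r[1],1),'ang',round(r[2],1),'z',(np.percentile(q[:,2],[5,50,95])*1000).round(1))
E
python3 - <<'E'
from h import *
z=np.load('mat.npz');im,P=z['im'],z['P']
meas(im,P,'mat',(0,0,0),(180,255,60),(-.01,.01),(.3,.65,-.1,.25),500)
meas(im,P,'tub',(100,120,60),(125,255,255),(.035,.06),(.5,.65,-.1,.3))
meas(im,P,'botred',(0,120,60),(8,255,255),(.02,.13),(.5,.65,.1,.3),20)
meas(im,P,'restb',(0,0,0),(180,255,70),(.036,.05),(.3,.75,-.35,-.05),20)
meas(im,P,'hose',(0,0,80),(180,60,255),(.006,.05),(.4,.55,.1,.3),20)
z=np.load('cr.npz');im,P=z['im'],z['P'];print('CR')
b=(.3,.75,-.6,-.05)
meas(im,P,'yel',(20,140,80),(34,255,255),(.115,.13),b)
meas(im,P,'grn',(45,80,50),(85,255,255),(.115,.13),b)
meas(im,P,'bars',(0,0,60),(180,90,255),(.083,.095),b)
meas(im,P,'blue',(95,110,60),(118,255,255),(.05,.085),b,200)
meas(im,P,'red',(0,120,60),(6,255,255),(.05,.085),b,30)
meas(im,P,'restb',(0,0,0),(180,255,70),(.036,.05),(.3,.75,-.25,-.05),20)
meas(im,P,'resta',(0,0,0),(180,255,70),(.02,.045),(.3,.75,-.55,-.4),20)
meas(im,P,'ring',(0,0,0),(180,255,60),(.05,.085),b,20)
meas(im,P,'plate',(0,0,120),(180,60,255),(.003,.03),(.3,.75,-.4,-.24),100)
E
```

```text
mat 9913 ctr [479.  84.] size [177.8 148.1] ang 88.4 z [1.9 3.3 4.8]
tub 713 ctr [617.3  80.8] size [47.5 46.2] ang 0.4 z [39.7 45.6 46.9]
botred 23 ctr [590.6 191.2] size [ 2.  14.3] ang 18.1 z [35.6 40.1 44.7]
botred 161 ctr [604.2 197.8] size [16.5 18.4] ang 22.6 z [75.  80.8 99.8]
restb 260 ctr [ 436.1 -205. ] size [20.3 27.8] ang 89.8 z [36.2 37.9 41.1]
restb 267 ctr [ 438.9 -142.4] size [21.2 29.7] ang 87.1 z [36.3 38.  40.9]
restb 42 ctr [ 560.9 -265.7] size [17.8  2.1] ang 88.3 z [37.7 43.4 49. ]
restb 208 ctr [ 575.9 -209.6] size [20.9 28.4] ang 89.7 z [36.3 37.8 40.9]
restb 199 ctr [ 577.6 -147. ] size [20.6 27.7] ang 88.0 z [36.3 38.  40.7]
hose 763 ctr [451.4 224. ] size [ 24.1 164.4] ang 23.1 z [ 8.1 15.2 24.7]
hose 275 ctr [467.9 278. ] size [ 9.9 69.7] ang 62.4 z [ 7.   9.6 11.3]
CR
yel 482 ctr [ 438.3 -318.1] size [20.7 33.8] ang 2.9 z [118.9 120.9 122.3]
grn 393 ctr [ 578. -312.] size [20.2 34. ] ang 4.3 z [116.9 120.8 122.3]
bars 1513 ctr [ 439.  -318.2] size [ 32.2 125.6] ang 2.0 z [87.8 89.3 90.7]
bars 1113 ctr [ 579.6 -312.1] size [ 33.3 109.8] ang 2.6 z [84.8 89
[... 1015 characters left out ...]
.3] ang 9.5 z [51.  63.4 74.2]
ring 79 ctr [ 565.4 -355.1] size [20.5  3.1] ang 86.5 z [51.8 63.5 72.6]
ring 148 ctr [ 634.9 -308.8] size [11.8 45.6] ang 4.1 z [62.2 71.2 76.6]
ring 103 ctr [ 665.6 -430.8] size [11.6 27.9] ang 2.3 z [52.6 64.4 70.9]
plate 163 ctr [ 414.4 -277.9] size [15.1 32.2] ang 7.2 z [ 8.4 10.1 12.4]
plate 165 ctr [ 420.2 -360. ] size [32.8 11.6] ang 90.0 z [ 8.4 10.3 12.2]
plate 1336 ctr [ 516.  -273.2] size [107.4  32.9] ang 1.9 z [ 8.7 10.3 11.8]
plate 1298 ctr [ 519.4 -355.5] size [108.2  32.8] ang 2.7 z [ 8.7 10.3 11.9]
plate 964 ctr [ 678.6 -267.4] size [98.8 36.4] ang 2.0 z [ 8.7 10.2 11.8]
plate 917 ctr [ 682.1 -346.6] size [98.8 35.6] ang 2.9 z [ 8.6 10.3 11.7]
```

Request:
{"api": "apply_moves", "payload": {"steps": [{"linear": [-25, -2, -40], "angular": [0, 0, 2.3], "hand": 0.06}, {"linear": [-51, -4.6, -90], "angular": [0, 0, 2.3], "hand": 0.06}, {"linear": [-51, -4.6, -140], "angular": [0, 0, 2.3], "hand": 0.06}, {"linear": [-51, -4.6, -160], "angular": [0, 0, 2.3], "hand": 0.06}, {"linear": [-51, -4.6, -160], "angular": [0, 0, 2.3], "hand": 0.06}, {"linear": [-51, -4.6, -160], "angular": [0, 0, 2.3], "hand": 0.06}, {"linear": [-51, -4.6, -195], "angular": [0, 0, 2.3], "hand": 0.06}, {"linear": [-51, -4.6, -229], "angular": [0, 0, 2.3], "hand": 0.06}, {"linear": [-51, -4.6, -229], "angular": [0, 0, 2.3], "hand": 0.06}, {"linear": [-51, -4.6, -229], "angular": [0, 0, 2.3], "hand": 0.06}, {"linear": [-51, -4.6, -229], "angular": [0, 0, 2.3], "hand": 0.06}], "newtons": 25}}

```text
clock: 4.12
position: [0.4401, -0.3186, 0.1202]
eef_rot: [3.139, 0.003, 1.614]
force: [-0.6, 0.2, 0.3]
opening: 0.531
```

Run:
```python
from h import *
a=cam('wrist'); save(cv2.resize(a[0],(400,300)),'g1'); s=sensors.sense(); print(s['position'],s['eef_rot'],s['opening'])
z=np.load('cr.npz');im,P=z['im'],z['P']
for n,ax,yc,dr in (('old',(.5093,-.3151),None,(.999,.0434)),('new',(.5242,-.4421),None,(.9999,.0157))):
    d=(P[...,:2]-ax); d0=np.array(dr); t=d@d0; n0=d@np.array([-d0[1],d0[0]])
    with np.errstate(invalid='ignore'):
        m=(abs(n0)<.004)&(P[...,2]>.04)&(P[...,2]<.082)&(abs(t)<.22)
    k,l,st,_=cv2.connectedComponentsWithStats(m.astype(np.uint8))
    for i in range(1,k):
        if st[i,4]>8: print(n,st[i,4],t[l==i].min().round(4),t[l==i].max().round(4))
```

```text
[ 0.43997602 -0.31852802  0.11990464] [3.13964564e+00 2.58808740e-03 1.61438000e+00] 0.5290301290530824
old 307 -0.1467 -0.087
old 454 -0.0528 0.0561
old 219 0.1013 0.18
old 98 0.2049 0.2152
new 823 -0.1319 0.0623
new 183 0.1211 0.1944
```

View pics/g1.png

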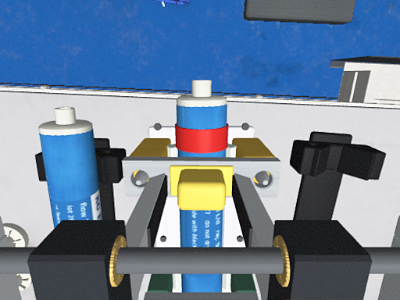

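The view shows the jaws astride the yellow grip block (198,185). Close and lift.

Request:
{"api": "apply_moves", "payload": {"steps": [{"linear": [-1, 0, -1], "angular": [0, 0, 0], "hand": -1}, {"linear": [-1, 0, -1], "angular": [0, 0, 0], "hand": -1}, {"linear": [-1, 0, -1], "angular": [0, 0, 0], "hand": -1}, {"linear": [-1, 0, -1], "angular": [0, 0, 0], "hand": -1}, {"linear": [-1, 0, -1], "angular": [0, 0, 0], "hand": -1}, {"linear": [-1, 0, 9], "angular": [0, 0, 0], "hand": -1}, {"linear": [-1, 0, 24], "angular": [0, 0, 0], "hand": -1}, {"linear": [-1, 0, 50], "angular": [0, 0, 0], "hand": -1}, {"linear": [-1, 0, 90], "angular": [0, 0, 0], "hand": -1}, {"linear": [-1, 0, 120], "angular": [0, 0, 0], "hand": -1}, {"linear": [-1, 0, 120], "angular": [0, 0, 0], "hand": -1}], "newtons": 30}}

```text
clock: 5.55
position: [0.4395, -0.319, 0.2425]
eef_rot: [3.136, 0.006, 1.614]
force: [0.8, 0.6, -2.7]
opening: 0.363
```

Request:
{"api": "apply_moves", "payload": {"steps": [{"linear": [0, 60, 0], "angular": [0, 0, 0], "hand": -1}, {"linear": [0, 120, 0], "angular": [0, 0, 0], "hand": -1}, {"linear": [0, 180, 0], "angular": [0, 0, 0], "hand": -1}, {"linear": [0, 240, 0], "angular": [0, 0, -1], "hand": -1}, {"linear": [0, 300, 0], "angular": [0, 0, -2], "hand": -1}, {"linear": [0, 350, 0], "angular": [0, 0, -2.5], "hand": -1}, {"linear": [0, 387, 0], "angular": [0, 0, -2.5], "hand": -1}, {"linear": [0, 387, -50], "angular": [0, 0, -2.5], "hand": -1}, {"linear": [0, 387, -110], "angular": [0, 0, -2.5], "hand": -1}, {"linear": [0, 387, -160], "angular": [0, 0, -2.5], "hand": -1}, {"linear": [0, 387, -180], "angular": [0, 0, -2.5], "hand": -1}, {"linear": [0, 387, -185], "angular": [0, 0, -2.5], "hand": -1}]}}

```text
clock: 7.05
position: [0.4383, 0.0679, 0.0558]
eef_rot: [3.14, 0.006, 1.571]
force: [-0.0, -0.2, -2.1]
opening: 0.361
```

Request:
{"api": "apply_moves", "payload": {"steps": [{"linear": [0, 0, 0], "angular": [0, 0, 0], "hand": -1}]}}

```text
clock: 7.18
position: [0.4383, 0.0679, 0.056]
eef_rot: [3.14, 0.006, 1.571]
force: [-0.2, 0.5, -1.3]
opening: 0.358
```

Request:
{"api": "apply_moves", "payload": {"steps": [{"linear": [0, 0, -6], "angular": [0, 0, 0], "hand": -1}, {"linear": [0, 0, -11], "angular": [0, 0, 0], "hand": -1}, {"linear": [0, 0, -13], "angular": [0, 0, 0], "hand": -1}, {"linear": [0, 0, -13], "angular": [0, 0, 0], "hand": -1}]}}

```text
clock: 7.68
position: [0.4385, 0.0679, 0.0432]
eef_rot: [3.139, 0.006, 1.571]
force: [-1.1, -1.4, 2.1]
opening: 0.36
```

Contact on the mat is felt (force z −2 → +2). Release and return to the green strap.

Request:
{"api": "apply_moves", "payload": {"steps": [{"linear": [0, 0, 0], "angular": [0, 0, 0], "hand": 0.06}, {"linear": [0, 0, 0], "angular": [0, 0, 0], "hand": 0.06}, {"linear": [0, 0, 0], "angular": [0, 0, 0], "hand": 0.06}, {"linear": [0, 0, 30], "angular": [0, 0, 0], "hand": 0.06}, {"linear": [0, 0, 90], "angular": [0, 0, 0], "hand": 0.06}, {"linear": [0, 0, 150], "angular": [0, 0, 0], "hand": 0.06}, {"linear": [10, -40, 180], "angular": [0, 0, 1], "hand": 0.06}, {"linear": [30, -100, 180], "angular": [0, 0, 2], "hand": 0.06}, {"linear": [50, -160, 180], "angular": [0, 0, 2.5], "hand": 0.06}, {"linear": [70, -220, 180], "angular": [0, 0, 2.5], "hand": 0.06}, {"linear": [90, -280, 180], "angular": [0, 0, 2.5], "hand": 0.06}, {"linear": [110, -330, 180], "angular": [0, 0, 2.5], "hand": 0.06}]}}

```text
clock: 9.18
position: [0.5488, -0.2644, 0.2232]
eef_rot: [3.139, 0.006, 1.614]
force: [0.3, 1.9, 0.6]
opening: 0.529
```

Request:
{"api": "apply_moves", "payload": {"steps": [{"linear": [0, 0, 0], "angular": [0, 0, 0], "hand": 0.06}]}}

```text
clock: 9.3
position: [0.5488, -0.2673, 0.2218]
eef_rot: [3.141, 0.005, 1.611]
force: [-0.7, 0.1, -0.4]
opening: 0.53
```

Request:
{"api": "apply_moves", "payload": {"steps": [{"linear": [15, -25, -10], "angular": [0, 0, 0.2], "hand": 0.06}, {"linear": [30, -44.8, -40], "angular": [0, 0, 0.2], "hand": 0.06}, {"linear": [30, -44.8, -50], "angular": [0, 0, 0.2], "hand": 0.06}, {"linear": [30, -44.8, -50], "angular": [0, 0, 0.2], "hand": 0.06}, {"linear": [30, -44.8, -80], "angular": [0, 0, 0.2], "hand": 0.06}, {"linear": [30, -44.8, -103], "angular": [0, 0, 0.2], "hand": 0.06}, {"linear": [30, -44.8, -103], "angular": [0, 0, 0.2], "hand": 0.06}, {"linear": [30, -44.8, -103], "angular": [0, 0, 0.2], "hand": 0.06}]}}

```text
clock: 10.3
position: [0.5793, -0.312, 0.1209]
eef_rot: [3.138, 0.007, 1.614]
force: [-0.7, -0.6, 0.1]
opening: 0.529
```

Request:
{"api": "apply_moves", "payload": {"steps": [{"linear": [0, 0, 0], "angular": [0, 0, 0], "hand": -1}, {"linear": [0, 0, 0], "angular": [0, 0, 0], "hand": -1}, {"linear": [0, 0, 0], "angular": [0, 0, 0], "hand": -1}, {"linear": [0, 0, 0], "angular": [0, 0, 0], "hand": -1}, {"linear": [0, 0, 0], "angular": [0, 0, 0], "hand": -1}, {"linear": [0, 0, 0], "angular": [0, 0, 0], "hand": -1}]}}

```text
clock: 11.05
position: [0.5797, -0.312, 0.1221]
eef_rot: [3.137, 0.007, 1.615]
force: [-1.6, 1.8, 6.9]
opening: 0.359
```

Request:
{"api": "apply_moves", "payload": {"steps": [{"linear": [0, 0, 10], "angular": [0, 0, 0], "hand": -1}, {"linear": [0, 0, 25], "angular": [0, 0, 0], "hand": -1}, {"linear": [0, 0, 60], "angular": [0, 0, 0], "hand": -1}, {"linear": [0, 0, 100], "angular": [0, 0, 0], "hand": -1}, {"linear": [0, 0, 120], "angular": [0, 0, 0], "hand": -1}, {"linear": [-10, 40, 120], "angular": [0, 0, 0], "hand": -1}, {"linear": [-20, 100, 120], "angular": [0, 0, 0], "hand": -1}, {"linear": [-30, 160, 120], "angular": [0, 0, 0], "hand": -1}, {"linear": [-40, 220, 120], "angular": [0, 0, -1], "hand": -1}, {"linear": [-50, 280, 120], "angular": [0, 0, -2], "hand": -1}, {"linear": [-60, 340, 120], "angular": [0, 0, -2.5], "hand": -1}, {"linear": [-63, 380, 120], "angular": [0, 0, -2.5], "hand": -1}]}}

```text
clock: 12.55
position: [0.5161, 0.0703, 0.2434]
eef_rot: [3.136, 0.007, 1.572]
force: [0.4, 0.6, -1.5]
opening: 0.355
```

Request:
{"api": "apply_moves", "payload": {"steps": [{"linear": [0, 0, 0], "angular": [0, 0, 0], "hand": -1}]}}

```text
clock: 12.68
position: [0.5157, 0.0724, 0.2444]
eef_rot: [3.135, 0.007, 1.575]
force: [0.5, -0.2, -1.2]
opening: 0.362
```

Request:
{"api": "apply_moves", "payload": {"steps": [{"linear": [0, -3, -40], "angular": [0, 0, 0], "hand": -1}, {"linear": [0, -3, -100], "angular": [0, 0, 0], "hand": -1}, {"linear": [0, -3, -150], "angular": [0, 0, 0], "hand": -1}, {"linear": [0, -3, -180], "angular": [0, 0, 0], "hand": -1}, {"linear": [0, -3, -188], "angular": [0, 0, 0], "hand": -1}, {"linear": [0, -3, -194], "angular": [0, 0, 0], "hand": -1}, {"linear": [0, -3, -198], "angular": [0, 0, 0], "hand": -1}, {"linear": [0, -3, -200], "angular": [0, 0, 0], "hand": -1}, {"linear": [0, -3, -200], "angular": [0, 0, 0], "hand": -1}]}}

```text
clock: 13.8
position: [0.5164, 0.0693, 0.046]
eef_rot: [3.133, 0.007, 1.575]
force: [-4.1, -2.0, 10.6]
opening: 0.36
```

Contact (10.6 N). Release, rise, and look at the mat.

Request:
{"api": "apply_moves", "payload": {"steps": [{"linear": [0, 0, 0], "angular": [0, 0, 0], "hand": 0.06}, {"linear": [0, 0, 0], "angular": [0, 0, 0], "hand": 0.06}, {"linear": [0, 0, 0], "angular": [0, 0, 0], "hand": 0.06}, {"linear": [0, 0, 30], "angular": [0, 0, 0], "hand": 0.06}, {"linear": [0, 0, 90], "angular": [0, 0, 0], "hand": 0.06}, {"linear": [-10, 0, 150], "angular": [0, 0, 0], "hand": 0.06}, {"linear": [-30, -20, 210], "angular": [0, 0, 0], "hand": 0.06}, {"linear": [-50, -30, 260], "angular": [0, 0, 0], "hand": 0.06}, {"linear": [-50, -40, 280], "angular": [0, 0, 0], "hand": 1}, {"linear": [-50, -40, 280], "angular": [0, 0, 0], "hand": 1}]}}

```text
clock: 15.05
position: [0.4667, 0.029, 0.3271]
eef_rot: [3.13, 0.007, 1.575]
force: [-0.9, -0.1, -0.0]
opening: 0.704
```

Run:
```python
from h import *
im,d,c=cam('wrist');P=cloud(d,c); save(cv2.resize(im,(400,300)),'mat2')
b=(.35,.6,-.05,.2)
meas(im,P,'yel',(20,140,80),(34,255,255),(.038,.06),b)
meas(im,P,'grn',(45,80,50),(85,255,255),(.038,.06),b)
meas(im,P,'bars',(0,0,60),(180,110,255),(.0095,.018),b,200)
print(sensors.sense()['position'])
```

```text
yel 128 ctr [437.9  67.2] size [34.2 20.2] ang 89.7 z [40.6 43.8 45.4]
grn 350 ctr [515.3  68. ] size [21.2 32.9] ang 0.6 z [41.2 44.8 46.4]
bars 1176 ctr [438.4  67.6] size [ 32.  125.5] ang 0.3 z [11.5 13.3 14.9]
bars 805 ctr [516.4  69.2] size [ 33.1 108.8] ang 0.4 z [11.7 13.3 15. ]
[0.46641455 0.02927556 0.32562875]
```

View pics/mat2.png

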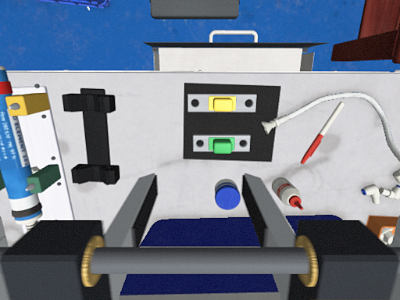

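Both straps lie flat on the mat (yellow (222,103), green (222,145)), well clear of hose, tub and bottle. Now the tested element.

Request:
{"api": "apply_moves", "payload": {"steps": [{"linear": [10, -60, 0], "angular": [0, 0, 1], "hand": 1}, {"linear": [20, -120, -10], "angular": [0, 0, 2.2], "hand": 1}, {"linear": [30, -180, -20], "angular": [0, 0, 2.2], "hand": 1}, {"linear": [40, -240, -40], "angular": [0, 0, 2.2], "hand": 1}, {"linear": [50, -300, -80], "angular": [0, 0, 2.2], "hand": 1}, {"linear": [58, -343.6, -120], "angular": [0, 0, 2.2], "hand": 1}, {"linear": [58, -343.6, -160], "angular": [0, 0, 2.2], "hand": 1}, {"linear": [58, -343.6, -170], "angular": [0, 0, 2.2], "hand": 1}, {"linear": [58, -343.6, -170], "angular": [0, 0, 2.2], "hand": 1}]}}

```text
clock: 16.23
position: [0.5246, -0.3135, 0.1555]
eef_rot: [3.134, 0.006, 1.614]
force: [1.0, -1.4, 0.8]
opening: 1.004
```

Request:
{"api": "apply_moves", "payload": {"steps": [{"linear": [0, -0.8, -30], "angular": [0.3, 0.4, 0], "hand": 1}, {"linear": [0, -0.8, -70], "angular": [0.3, 0.4, 0], "hand": 1}, {"linear": [0, -0.8, -98], "angular": [0.3, 0.4, 0], "hand": 1}, {"linear": [0, -0.8, -100], "angular": [0.3, 0.4, 0], "hand": 1}, {"linear": [0, -0.8, -100], "angular": [0.3, 0.4, 0], "hand": 1}, {"linear": [0, -0.8, -100], "angular": [0.3, 0.4, 0], "hand": -1}, {"linear": [0, -0.8, -100], "angular": [0.3, 0.4, 0], "hand": -1}, {"linear": [0, -0.8, -100], "angular": [0.3, 0.4, 0], "hand": -1}, {"linear": [0, -0.8, -100], "angular": [0.3, 0.4, 0], "hand": -1}, {"linear": [0, -0.8, -100], "angular": [0.3, 0.4, 0], "hand": -1}, {"linear": [0, -0.8, -100], "angular": [0.3, 0.4, 0], "hand": -1}, {"linear": [0, -0.8, -100], "angular": [0.3, 0.4, 0], "hand": -1}], "newtons": 20}}

```text
clock: 17.73
position: [0.5246, -0.3132, 0.0554]
eef_rot: [3.141, -0.001, 1.614]
force: [-1.1, 8.1, 2.9]
opening: 0.474
```

Request:
{"api": "apply_moves", "payload": {"steps": [{"linear": [0, -0.5, 10], "angular": [0, 0, 0], "hand": -1}, {"linear": [0, -0.5, 40], "angular": [0, 0, 0], "hand": -1}, {"linear": [0, -0.5, 80], "angular": [0, 0, 0], "hand": -1}, {"linear": [0, -0.5, 100], "angular": [0, 0, 0], "hand": -1}, {"linear": [0, 30, 105], "angular": [0, 0, -1], "hand": -1}, {"linear": [-1, 75, 105], "angular": [0, 0, -2], "hand": -1}, {"linear": [-3, 115, 105], "angular": [0, 0, -4], "hand": -1}, {"linear": [-3.6, 136, 105], "angular": [0, 0, -4.3], "hand": -1}, {"linear": [-3.6, 136, 80], "angular": [0, 0, -4.3], "hand": -1}, {"linear": [-3.6, 136, 40], "angular": [0, 0, -4.3], "hand": -1}, {"linear": [-3.6, 136, 15], "angular": [0, 0, -4.3], "hand": -1}, {"linear": [-3.6, 136, 15], "angular": [0, 0, -4.3], "hand": -1}]}}

```text
clock: 19.23
position: [0.5202, -0.177, 0.0694]
eef_rot: [-3.139, -0.002, 1.539]
force: [-0.8, 0.4, -1.9]
opening: 0.47
```

Request:
{"api": "apply_moves", "payload": {"steps": [{"linear": [0, 0, 0], "angular": [0, 0, 0], "hand": -1}, {"linear": [0, 0, 0], "angular": [0, 0, 0], "hand": -1}]}}

```text
clock: 19.48
position: [0.5207, -0.1773, 0.0707]
eef_rot: [-3.141, -0.001, 1.539]
force: [0.1, -0.3, -1.1]
opening: 0.471
```

Go down from 70.5 to 49.5 mm, release gently, rise.

Request:
{"api": "apply_moves", "payload": {"steps": [{"linear": [0, 0, -8], "angular": [0, 0, 0], "hand": -1}, {"linear": [0, 0, -16], "angular": [0, 0, 0], "hand": -1}, {"linear": [0, 0, -20], "angular": [0, 0, 0], "hand": -1}, {"linear": [0, 0, -21], "angular": [0, 0, 0], "hand": -1}, {"linear": [0, 0, -21], "angular": [0, 0, 0], "hand": -1}]}}

```text
clock: 20.1
position: [0.5206, -0.177, 0.0497]
eef_rot: [-3.141, -0.002, 1.539]
force: [-2.1, 2.8, 2.6]
opening: 0.472
```

Request:
{"api": "apply_moves", "payload": {"steps": [{"linear": [0, 0, 0], "angular": [0, 0, 0], "hand": 0.5}, {"linear": [0, 0, 0], "angular": [0, 0, 0], "hand": 0.5}, {"linear": [0, 0, 0], "angular": [0, 0, 0], "hand": 0.5}, {"linear": [0, 0, 0], "angular": [0, 0, 0], "hand": 0.5}, {"linear": [0, 0, 30], "angular": [0, 0, 0], "hand": 0.5}, {"linear": [0, -20, 90], "angular": [0, 0, 1], "hand": 1}, {"linear": [0, -70, 150], "angular": [0, 0, 2], "hand": 1}, {"linear": [-20, -130, 200], "angular": [0, 0, 3], "hand": 1}, {"linear": [-30, -160, 260], "angular": [0, 0, 3], "hand": 1}, {"linear": [-30, -160, 290], "angular": [0, 0, 3], "hand": 1}, {"linear": [-30, -160, 290], "angular": [0, 0, 3], "hand": 1}]}}

```text
clock: 21.48
position: [0.4906, -0.3387, 0.3441]
eef_rot: [3.137, 0.003, 1.59]
force: [-0.2, -0.7, -0.5]
opening: 1.0
```

```bash
cat >> h.py <<'E'
def ext(P,n,ax,dr,zr):
    d0=np.array(dr); d=P[...,:2]-np.array(ax); t=d@d0; n0=d@np.array([-d0[1],d0[0]])
    with np.errstate(invalid='ignore'): m=(abs(n0)<.004)&(P[...,2]>zr[0])&(P[...,2]<zr[1])&(abs(t)<.22)
    k,l,st,_=cv2.connectedComponentsWithStats(m.astype(np.uint8))
    print(n,[(int(st[i,4]),(t[l==i].min()*1e3).round(1),(t[l==i].max()*1e3).round(1)) for i in range(1,k) if st[i,4]>8])
E
python3 - <<'E'
from h import *
im,d,c=cam('wrist');P=cloud(d,c); save(cv2.resize(im,(400,300)),'c2')
b=(.3,.75,-.6,-.05)
meas(im,P,'blue',(95,110,60),(118,255,255),(.045,.085),b,200)
meas(im,P,'red',(0,120,60),(6,255,255),(.045,.085),b,30)
meas(im,P,'ring',(0,0,0),(180,255,60),(.045,.085),b,20)
ext(P,'old',(.5075,-.177),(.9995,-.032),(.035,.08))
ext(P,'new',(.5242,-.4421),(.9999,.0157),(.035,.08))
print(sensors.sense()['position'],sensors.sense()['eef_rot'])
E
```

```text
blue 488 ctr [ 386.3 -174.9] size [41.8 17.3] ang 88.1 z [51.6 66.7 70.3]
blue 4316 ctr [ 523.9 -441.9] size [222.   43.9] ang 1.0 z [56.5 67.4 70.5]
blue 3993 ctr [ 508.4 -178.1] size [ 43.6 184.6] ang 88.1 z [51.5 66.8 70.4]
red 498 ctr [ 405.5 -176.4] size [43.4 18.2] ang 87.9 z [53.  68.8 72. ]
ring 131 ctr [ 568.7 -274.1] size [14.4 30.7] ang 52.5 z [47.5 62.3 74.9]
ring 95 ctr [ 565.1 -356. ] size [ 1.6 19. ] ang 1.7 z [45.9 60.5 73. ]
ring 191 ctr [ 665.3 -438.7] size [11.4 45.2] ang 1.1 z [53.2 66.6 71. ]
ring 224 ctr [692.  -72.6] size [13.4 41.6] ang 36.5 z [47.3 63.  81.8]
old [(1063, np.float64(-149.2), np.float64(96.6))]
new [(1231, np.float64(-131.4), np.float64(192.9))]
[ 0.49058199 -0.33775476  0.34123689] [3.14003577e+00 1.27739207e-04 1.59046286e+00]
```

View pics/c2.png

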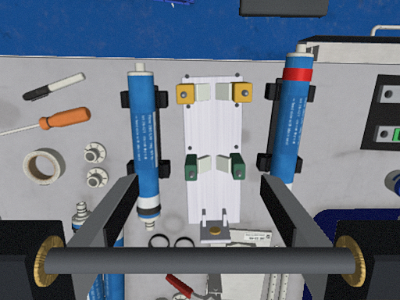

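The tested element (red band at (297,74)) lies on rest_b; the cradle is empty; the new element's ring (148,210) points to the port side. Grasp the new element.

Request:
{"api": "apply_moves", "payload": {"steps": [{"linear": [10, -40, -40], "angular": [0, 0, 0], "hand": 1}, {"linear": [30, -80, -80], "angular": [0, 0, 0], "hand": 1}, {"linear": [59.5, -104, -120], "angular": [0, 0, 0], "hand": 1}, {"linear": [59.5, -104, -180], "angular": [0, 0, 0], "hand": 1}, {"linear": [59.5, -104, -200], "angular": [0, 0, 0], "hand": 1}, {"linear": [59.5, -104, -210], "angular": [0, 0, 0], "hand": 1}, {"linear": [59.5, -104, -210], "angular": [0, 0, 0], "hand": 1}]}}

```text
clock: 22.4
position: [0.5504, -0.4418, 0.1328]
eef_rot: [3.139, 0.001, 1.591]
force: [0.4, -0.2, 0.5]
opening: 0.998
```

Request:
{"api": "apply_moves", "payload": {"steps": [{"linear": [0, 0.3, -30], "angular": [0, 0, 0], "hand": 1}, {"linear": [0, 0.3, -65], "angular": [0, 0, 0], "hand": 1}, {"linear": [0, 0.3, -83], "angular": [0, 0, 0], "hand": 1}, {"linear": [0, 0.3, -84], "angular": [0, 0, 0], "hand": 1}, {"linear": [0, 0.3, -84], "angular": [0, 0, 0], "hand": -1}, {"linear": [0, 0.3, -84], "angular": [0, 0, 0], "hand": -1}, {"linear": [0, 0.3, -84], "angular": [0, 0, 0], "hand": -1}, {"linear": [0, 0.3, -84], "angular": [0, 0, 0], "hand": -1}, {"linear": [0, 0.3, -84], "angular": [0, 0, 0], "hand": -1}, {"linear": [0, 0.3, -84], "angular": [0, 0, 0], "hand": -1}, {"linear": [0, 0.3, -84], "angular": [0, 0, 0], "hand": -1}]}}

```text
clock: 23.78
position: [0.5504, -0.4417, 0.0489]
eef_rot: [3.139, 0.002, 1.591]
force: [0.3, -2.7, 0.3]
opening: 0.472
```

Request:
{"api": "apply_moves", "payload": {"steps": [{"linear": [0, 0, 10], "angular": [0, 0, 0], "hand": -1}, {"linear": [0, 0, 50], "angular": [0, 0, 0], "hand": -1}, {"linear": [0, 0, 100], "angular": [0, 0, 0], "hand": -1}, {"linear": [-5, 10, 115], "angular": [0, 0, 0], "hand": -1}, {"linear": [-15, 50, 115], "angular": [0, 0, 0.5], "hand": -1}, {"linear": [-25, 95, 115], "angular": [0, 0, 1], "hand": -1}, {"linear": [-28.6, 124, 115], "angular": [0, 0, 1.3], "hand": -1}, {"linear": [-28.6, 128, 115], "angular": [0, 0, 1.3], "hand": -1}, {"linear": [-28.6, 128, 90], "angular": [0, 0, 1.3], "hand": -1}, {"linear": [-28.6, 128, 50], "angular": [0, 0, 1.3], "hand": -1}, {"linear": [-28.6, 128, 25], "angular": [0, 0, 1.3], "hand": -1}, {"linear": [-28.6, 128, 22], "angular": [0, 0, 1.3], "hand": -1}]}}

```text
clock: 25.28
position: [0.5209, -0.3137, 0.0689]
eef_rot: [3.141, -0.0, 1.613]
force: [-0.4, -0.7, -0.6]
opening: 0.474
```

Request:
{"api": "apply_moves", "payload": {"steps": [{"linear": [0, 0, -2], "angular": [0, 0, 0], "hand": -1}, {"linear": [0, 0, -2], "angular": [0, 0, 0], "hand": -1}]}}

```text
clock: 25.52
position: [0.5211, -0.314, 0.0676]
eef_rot: [3.141, 0.0, 1.613]
force: [0.6, -0.1, -1.1]
opening: 0.475
```

Request:
{"api": "apply_moves", "payload": {"steps": [{"linear": [0.5, 0.3, -6], "angular": [0, 0, 0], "hand": -1}, {"linear": [0.5, 0.3, -10], "angular": [0, 0, 0], "hand": -1}, {"linear": [0.5, 0.3, -12.5], "angular": [0, 0, 0], "hand": -1}, {"linear": [0.5, 0.3, -12.5], "angular": [0, 0, 0], "hand": -1}]}}

```text
clock: 26.02
position: [0.5216, -0.3135, 0.0552]
eef_rot: [3.141, -0.0, 1.613]
force: [0.0, 2.1, 0.0]
opening: 0.476
```

Request:
{"api": "apply_moves", "payload": {"steps": [{"linear": [0, 0, 0], "angular": [0, 0, 0], "hand": 0.5}, {"linear": [0, 0, 0], "angular": [0, 0, 0], "hand": 0.5}, {"linear": [0, 0, 0], "angular": [0, 0, 0], "hand": 0.5}, {"linear": [0, 0, 0], "angular": [0, 0, 0], "hand": 0.5}, {"linear": [0, 0, 30], "angular": [0, 0, 0], "hand": 0.5}, {"linear": [0, 0, 90], "angular": [0, 0, 0], "hand": 1}, {"linear": [-10, 0, 150], "angular": [0, 0, 0], "hand": 1}, {"linear": [-20, 0, 210], "angular": [0, 0, 0], "hand": 1}, {"linear": [-30, 0, 270], "angular": [0, 0, 0], "hand": 1}, {"linear": [-30, 0, 290], "angular": [0, 0, 0], "hand": 1}, {"linear": [-30, 0, 290], "angular": [0, 0, 0], "hand": 1}]}}

```text
clock: 27.4
position: [0.4918, -0.3137, 0.3464]
eef_rot: [3.139, 0.002, 1.613]
force: [-0.1, 0.9, -0.3]
opening: 1.0
```

Run:
```python
from h import *
im,d,c=cam('wrist');P=cloud(d,c); save(cv2.resize(im,(400,300)),'c3')
b=(.3,.75,-.4,-.22)
meas(im,P,'blue',(95,110,60),(118,255,255),(.045,.085),b,200)
meas(im,P,'ring',(0,0,0),(180,255,60),(.045,.085),b,20)
ext(P,'new',(.5093,-.3151),(.999,.0434),(.04,.085))
meas(im,P,'yelpost',(15,100,60),(34,255,255),(.074,.084),b,20)
meas(im,P,'grnpost',(45,60,20),(95,255,255),(.074,.084),b,20)
meas(im,P,'pins',(0,0,40),(180,120,255),(.086,.1),b,5)
print(sensors.sense()['position'],sensors.sense()['eef_rot'])
```

```text
blue 4732 ctr [ 495.1 -315.3] size [223.1  43.4] ang 2.7 z [63.5 73.3 76.5]
ring 99 ctr [ 565.7 -354.8] size [21.2  4.6] ang 81.3 z [46.3 60.  72.9]
ring 107 ctr [ 568.8 -274.4] size [14.3 30.6] ang 53.6 z [47.1 61.  72.9]
ring 131 ctr [ 636.7 -309.6] size [10.9 46. ] ang 4.0 z [60.3 70.1 76.2]
new [(1288, np.float64(-145.4), np.float64(180.7)), (108, np.float64(204.2), np.float64(217.1))]
yelpost 483 ctr [ 440.6 -365.5] size [29.3 29.2] ang 2.0 z [77.5 79.2 80.6]
yelpost 491 ctr [ 436.1 -269.9] size [30.5 28.7] ang 2.4 z [77.2 79.2 80.7]
grnpost 243 ctr [ 578.9 -355. ] size [29.5 21.3] ang 1.6 z [76.1 79.  80.5]
grnpost 238 ctr [ 575.1 -268. ] size [29.1 19.9] ang 3.8 z [76.5 78.8 80.3]
pins 48 ctr [ 436.3 -268.4] size [8.5 8.7] ang 49.4 z [86.8 91.2 95. ]
pins 50 ctr [ 441.  -367.2] size [8.8 8.9] ang 45.2 z [87.1 90.8 95.3]
pins 40 ctr [ 579.2 -352.6] size [9.7 7. ] ang 78.1 z [86.3 90.  94.8]
pins 42 ctr [ 575.1 -269.8] size [7.2 9.9] ang 30.5 z [86.2 90.1 95.6]
[ 0.49163513 -0.31351291  0.34459385] [ 3.14084196e+00 -1.64027058e-04  1.61273207e+00]
```

View pics/c3.png

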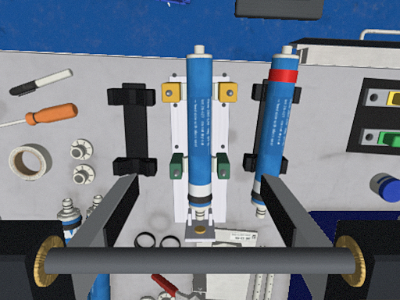

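The new element lies in the cradle (ring at (200,195), next to the port; origin at cradle y ≈ −18), and the tested one on rest_b. Now refit the straps, yellow first.

Request:
{"api": "apply_moves", "payload": {"steps": [{"linear": [-5, 55, 0], "angular": [0, 0, -1], "hand": 0.06}, {"linear": [-15, 115, 0], "angular": [0, 0, -2.4], "hand": 0.06}, {"linear": [-25, 175, -20], "angular": [0, 0, -2.4], "hand": 0.06}, {"linear": [-35, 235, -40], "angular": [0, 0, -2.4], "hand": 0.06}, {"linear": [-45, 295, -80], "angular": [0, 0, -2.4], "hand": 0.06}, {"linear": [-53, 350, -130], "angular": [0, 0, -2.4], "hand": 0.06}, {"linear": [-53, 381, -180], "angular": [0, 0, -2.4], "hand": 0.06}, {"linear": [-53, 381, -230], "angular": [0, 0, -2.4], "hand": 0.06}, {"linear": [-53, 381, -250], "angular": [0, 0, -2.4], "hand": 0.06}, {"linear": [-53, 381, -250], "angular": [0, 0, -2.4], "hand": 0.06}], "newtons": 30}}

```text
clock: 28.7
position: [0.4368, 0.0675, 0.0922]
eef_rot: [-3.137, 0.0, 1.571]
force: [0.0, -0.2, 0.7]
opening: 0.532
```

Request:
{"api": "apply_moves", "payload": {"steps": [{"linear": [0, 0, 0], "angular": [0, 0, 0], "hand": 0.06}]}}

```text
clock: 28.82
position: [0.437, 0.0675, 0.0927]
eef_rot: [-3.137, 0.0, 1.571]
force: [-0.0, 0.1, 0.7]
opening: 0.531
```

Request:
{"api": "apply_moves", "payload": {"steps": [{"linear": [1.4, 0, -20], "angular": [0, -0.3, 0], "hand": 0.06}, {"linear": [1.4, 0, -40], "angular": [0, -0.3, 0], "hand": 0.06}, {"linear": [1.4, 0, -49], "angular": [0, -0.3, 0], "hand": 0.06}, {"linear": [1.4, 0, -49], "angular": [0, -0.3, 0], "hand": 0.06}, {"linear": [1.4, 0, -49], "angular": [0, -0.3, 0], "hand": -1}, {"linear": [1.4, 0, -49], "angular": [0, -0.3, 0], "hand": -1}, {"linear": [1.4, 0, -49], "angular": [0, -0.3, 0], "hand": -1}, {"linear": [1.4, 0, -49], "angular": [0, -0.3, 0], "hand": -1}, {"linear": [1.4, 0, -49], "angular": [0, -0.3, 0], "hand": -1}]}}

```text
clock: 29.95
position: [0.4388, 0.0675, 0.0443]
eef_rot: [3.14, 0.0, 1.571]
force: [-1.1, -0.4, 6.8]
opening: 0.359
```

Request:
{"api": "apply_moves", "payload": {"steps": [{"linear": [0, 0, 30], "angular": [0, 0, 0], "hand": -1}, {"linear": [0, 0, 80], "angular": [0, 0, 0], "hand": -1}, {"linear": [0, 0, 140], "angular": [0, 0, 0], "hand": -1}, {"linear": [0, -20, 180], "angular": [0, 0, 0], "hand": -1}, {"linear": [0, -80, 190], "angular": [0, 0, 0], "hand": -1}, {"linear": [0, -140, 190], "angular": [0, 0, 1], "hand": -1}, {"linear": [0, -200, 190], "angular": [0, 0, 2], "hand": -1}, {"linear": [0, -260, 190], "angular": [0, 0, 2.5], "hand": -1}, {"linear": [0, -320, 190], "angular": [0, 0, 2.5], "hand": -1}, {"linear": [0, -365, 180], "angular": [0, 0, 2.5], "hand": -1}, {"linear": [0.7, -386.3, 150], "angular": [0, 0, 2.5], "hand": -1}, {"linear": [0.7, -386.3, 125], "angular": [0, 0, 2.5], "hand": -1}]}}

```text
clock: 31.45
position: [0.4388, -0.32, 0.1679]
eef_rot: [3.141, -0.0, 1.613]
force: [0.2, -0.2, -1.2]
opening: 0.363
```

Request:
{"api": "apply_moves", "payload": {"steps": [{"linear": [0, 0, 0], "angular": [0, 0, 0], "hand": -1}, {"linear": [0, 0, 0], "angular": [0, 0, 0], "hand": -1}]}}

```text
clock: 31.7
position: [0.4391, -0.3201, 0.1689]
eef_rot: [3.14, 0.0, 1.613]
force: [0.1, -0.1, -1.8]
opening: 0.361
```

Run:
```python
from h import *
im,d,c=cam('wrist');P=cloud(d,c); save(cv2.resize(im,(400,300)),'p1')
b=(.38,.5,-.45,-.2); print(sensors.sense()['position'])
meas(im,P,'bar',(0,0,60),(180,110,255),(.131,.145),b,100)
meas(im,P,'grip',(20,120,80),(34,255,255),(.160,.18),b,20)
meas(im,P,'posts',(15,100,60),(34,255,255),(.074,.084),b,20)
```

```text
[ 0.43925253 -0.32012344  0.16918219]
bar 5191 ctr [ 438.4 -320.9] size [ 32.7 126.5] ang 2.5 z [132.8 137.5 138.7]
grip 2404 ctr [ 437.6 -321. ] size [21.2 33.9] ang 2.0 z [162.7 169.2 170.5]
posts 701 ctr [ 433. -366.] size [16.8 30.1] ang 2.0 z [75.8 79.  80.2]
posts 696 ctr [ 428.9 -270.6] size [16.8 29.4] ang 2.7 z [76.1 78.9 80. ]
```

View pics/p1.png

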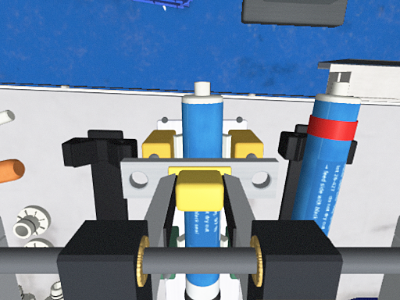

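The yellow strap is level in the jaws, 2.7 mm off in y against the posts. Correct and lower it.

Request:
{"api": "apply_moves", "payload": {"steps": [{"linear": [0.6, 2.6, 0], "angular": [0, 0, 0], "hand": -1}, {"linear": [0.6, 2.6, -15], "angular": [0, 0, 0], "hand": -1}, {"linear": [0.6, 2.6, -28], "angular": [0, 0, 0], "hand": -1}, {"linear": [0.6, 2.6, -34], "angular": [0, 0, 0], "hand": -1}, {"linear": [0.6, 2.6, -38], "angular": [0, 0, 0], "hand": -1}, {"linear": [0.6, 2.6, -42], "angular": [0, 0, 0], "hand": -1}]}}

```text
clock: 32.5
position: [0.4399, -0.3176, 0.1271]
eef_rot: [3.139, 0.001, 1.613]
force: [-0.3, 0.4, -1.2]
opening: 0.361
```

Request:
{"api": "apply_moves", "payload": {"steps": [{"linear": [0, 0, -3], "angular": [0, 0, 0], "hand": -1}, {"linear": [0, 0, -6], "angular": [0, 0, 0], "hand": -1}, {"linear": [0, 0, -7.5], "angular": [0, 0, 0], "hand": -1}, {"linear": [0, 0, -7.5], "angular": [0, 0, 0], "hand": -1}]}}

```text
clock: 33.0
position: [0.44, -0.3177, 0.1204]
eef_rot: [3.139, 0.001, 1.613]
force: [-2.4, 1.2, 7.9]
opening: 0.357
```

Seated with 8 N contact. Release and fetch the green strap.

Request:
{"api": "apply_moves", "payload": {"steps": [{"linear": [0, 0, 0], "angular": [0, 0, 0], "hand": 0.06}, {"linear": [0, 0, 0], "angular": [0, 0, 0], "hand": 0.06}, {"linear": [0, 0, 0], "angular": [0, 0, 0], "hand": 0.06}, {"linear": [0, 0, 30], "angular": [0, 0, 0], "hand": 0.06}, {"linear": [0, 0, 80], "angular": [0, 0, 0], "hand": 0.06}, {"linear": [5, 30, 120], "angular": [0, 0, 0], "hand": 0.06}, {"linear": [15, 90, 130], "angular": [0, 0, -1], "hand": 0.06}, {"linear": [30, 150, 130], "angular": [0, 0, -2], "hand": 0.06}, {"linear": [45, 210, 130], "angular": [0, 0, -2.3], "hand": 0.06}, {"linear": [60, 270, 120], "angular": [0, 0, -2.3], "hand": 0.06}, {"linear": [70, 330, 90], "angular": [0, 0, -2.3], "hand": 0.06}, {"linear": [76, 386, 50], "angular": [0, 0, -2.3], "hand": 0.06}]}}

```text
clock: 34.5
position: [0.5153, 0.0606, 0.1769]
eef_rot: [3.137, 0.001, 1.573]
force: [1.0, -1.0, 0.3]
opening: 0.531
```

Request:
{"api": "apply_moves", "payload": {"steps": [{"linear": [0, 0, 0], "angular": [0, 0, 0], "hand": 0.06}]}}

```text
clock: 34.62
position: [0.5142, 0.0632, 0.1744]
eef_rot: [3.141, 0.001, 1.577]
force: [0.5, 0.3, -0.0]
opening: 0.529
```

Request:
{"api": "apply_moves", "payload": {"steps": [{"linear": [2, 6, -30], "angular": [0, 0, 0], "hand": 0.06}, {"linear": [2, 6, -80], "angular": [0, 0, 0], "hand": 0.06}, {"linear": [2, 6, -85], "angular": [0, 0, 0], "hand": 0.06}, {"linear": [2, 6, -105], "angular": [0, 0, 0], "hand": 0.06}, {"linear": [2, 6, -125], "angular": [0, 0, 0], "hand": 0.06}, {"linear": [2, 6, -129], "angular": [0, 0, 0], "hand": 0.06}, {"linear": [2, 6, -129], "angular": [0, 0, 0], "hand": 0.06}, {"linear": [2, 6, -129], "angular": [0, 0, 0], "hand": -1}, {"linear": [2, 6, -129], "angular": [0, 0, 0], "hand": -1}, {"linear": [2, 6, -129], "angular": [0, 0, 0], "hand": -1}, {"linear": [2, 6, -129], "angular": [0, 0, 0], "hand": -1}, {"linear": [2, 6, -129], "angular": [0, 0, 0], "hand": -1}]}}

```text
clock: 36.12
position: [0.5166, 0.0692, 0.0462]
eef_rot: [3.14, 0.001, 1.577]
force: [-1.3, -0.7, 6.2]
opening: 0.359
```

Request:
{"api": "apply_moves", "payload": {"steps": [{"linear": [0, 0, 30], "angular": [0, 0, 0], "hand": -1}, {"linear": [0, 0, 80], "angular": [0, 0, 0], "hand": -1}, {"linear": [0, 0, 140], "angular": [0, 0, 0], "hand": -1}, {"linear": [5, -20, 180], "angular": [0, 0, 0], "hand": -1}, {"linear": [15, -80, 190], "angular": [0, 0, 0], "hand": -1}, {"linear": [25, -140, 190], "angular": [0, 0, 1], "hand": -1}, {"linear": [35, -200, 190], "angular": [0, 0, 2], "hand": -1}, {"linear": [45, -260, 190], "angular": [0, 0, 2.1], "hand": -1}, {"linear": [55, -320, 190], "angular": [0, 0, 2.1], "hand": -1}, {"linear": [63, -365, 180], "angular": [0, 0, 2.1], "hand": -1}, {"linear": [63, -381, 150], "angular": [0, 0, 2.1], "hand": -1}, {"linear": [63, -381, 125], "angular": [0, 0, 2.1], "hand": -1}]}}

```text
clock: 37.62
position: [0.5789, -0.313, 0.1692]
eef_rot: [-3.141, 0.0, 1.612]
force: [0.6, 0.7, -1.3]
opening: 0.358
```

Request:
{"api": "apply_moves", "payload": {"steps": [{"linear": [0, 0, 0], "angular": [0, 0, 0], "hand": -1}, {"linear": [0, 0, 0], "angular": [0, 0, 0], "hand": -1}]}}

```text
clock: 37.88
position: [0.5792, -0.313, 0.1703]
eef_rot: [3.141, 0.001, 1.612]
force: [-0.0, -0.0, -1.9]
opening: 0.358
```

Run:
```python
from h import *
im,d,c=cam('wrist');P=cloud(d,c); save(cv2.resize(im,(400,300)),'p2')
b=(.52,.64,-.45,-.2); print(sensors.sense()['position'],sensors.sense()['eef_rot'])
meas(im,P,'bar',(0,0,60),(180,110,255),(.131,.145),b,100)
meas(im,P,'grip',(45,80,40),(85,255,255),(.160,.18),b,20)
meas(im,P,'posts',(45,60,20),(95,255,255),(.074,.084),b,20)
b=(.38,.5,-.45,-.2)
meas(im,P,'ybar',(0,0,60),(180,110,255),(.083,.095),b,50)
meas(im,P,'ygrip',(20,120,80),(34,255,255),(.11,.13),b,20)
```

```text
[ 0.57931625 -0.31305083  0.17071736] [3.14028655e+00 1.11269695e-03 1.61251099e+00]
bar 3875 ctr [ 578.5 -313.8] size [ 32.9 110.4] ang 2.6 z [132.7 137.1 138.3]
grip 2407 ctr [ 577.9 -313.9] size [22.3 34. ] ang 2.4 z [162.9 168.8 170.1]
posts 471 ctr [ 572.3 -355.5] size [15.4 21.9] ang 2.6 z [76.  78.9 80.1]
posts 465 ctr [ 568.4 -268.4] size [16. 21.] ang 4.5 z [75.9 78.9 80.1]
ybar 4286 ctr [ 445.2 -318.3] size [ 21.6 126.5] ang 2.4 z [85.2 89.2 91.2]
ygrip 979 ctr [ 447.3 -318.1] size [ 7.6 33.3] ang 1.6 z [112.6 120.3 122.2]
```

View pics/p2.png

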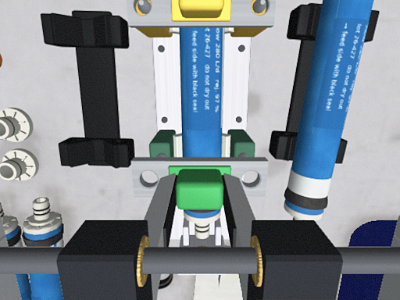

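The green strap hovers level over the green posts. It needs about +1, +1.7 mm; yellow sits at bar-top 89 mm. Lower it.

Request:
{"api": "apply_moves", "payload": {"steps": [{"linear": [1, 1.7, 0], "angular": [0, 0, 0], "hand": -1}, {"linear": [1, 1.7, -15], "angular": [0, 0, 0], "hand": -1}, {"linear": [1, 1.7, -28], "angular": [0, 0, 0], "hand": -1}, {"linear": [1, 1.7, -34], "angular": [0, 0, 0], "hand": -1}, {"linear": [1, 1.7, -38], "angular": [0, 0, 0], "hand": -1}, {"linear": [1, 1.7, -42], "angular": [0, 0, 0], "hand": -1}]}}

```text
clock: 38.67
position: [0.5804, -0.3114, 0.1287]
eef_rot: [3.14, 0.001, 1.612]
force: [-0.9, -0.9, -1.5]
opening: 0.359
```

Request:
{"api": "apply_moves", "payload": {"steps": [{"linear": [0, 0, -3], "angular": [0, 0, 0], "hand": -1}, {"linear": [0, 0, -6], "angular": [0, 0, 0], "hand": -1}, {"linear": [0, 0, -7.5], "angular": [0, 0, 0], "hand": -1}, {"linear": [0, 0, -7.5], "angular": [0, 0, 0], "hand": -1}]}}

```text
clock: 39.17
position: [0.5806, -0.3115, 0.1222]
eef_rot: [3.139, 0.002, 1.612]
force: [-3.3, 1.3, 4.8]
opening: 0.359
```

Contact at the seated height. Release, rise and check.

Request:
{"api": "apply_moves", "payload": {"steps": [{"linear": [0, 0, 0], "angular": [0, 0, 0], "hand": 0.06}, {"linear": [0, 0, 0], "angular": [0, 0, 0], "hand": 0.06}, {"linear": [0, 0, 0], "angular": [0, 0, 0], "hand": 0.06}, {"linear": [0, 0, 30], "angular": [0, 0, 0], "hand": 0.06}, {"linear": [-10, 0, 80], "angular": [0, 0, 0], "hand": 0.06}, {"linear": [-40, 0, 130], "angular": [0, 0, 0], "hand": 0.06}, {"linear": [-70, 0, 180], "angular": [0, 0, 0], "hand": 0.06}, {"linear": [-90, 0, 220], "angular": [0, 0, 0], "hand": 1}, {"linear": [-90, 0, 230], "angular": [0, 0, 0], "hand": 1}, {"linear": [-90, 0, 230], "angular": [0, 0, 0], "hand": 1}]}}

```text
clock: 40.42
position: [0.491, -0.3115, 0.3514]
eef_rot: [3.139, 0.001, 1.613]
force: [0.6, -0.0, -1.2]
opening: 0.808
```

Run:
```python
from h import *
im,d,c=cam('wrist');P=cloud(d,c)
sc,ds,cs=cam('scene')
save(np.hstack([cv2.resize(im,(400,300)),cv2.resize(sc[110:260,150:350],(400,300))]),'fin')
b=(.3,.75,-.6,-.1)
meas(im,P,'yel',(20,140,80),(34,255,255),(.115,.14),b)
meas(im,P,'grn',(45,80,50),(85,255,255),(.115,.14),b)
meas(im,P,'bars',(0,0,60),(180,90,255),(.083,.11),b,200)
ext(P,'new',(.5093,-.3151),(.999,.0434),(.04,.082))
meas(im,P,'red',(0,120,60),(6,255,255),(.045,.085),b,30)
PS=cloud(ds,cs)
meas(sc,PS,'tub',(100,120,60),(125,255,255),(.035,.06),(.5,.7,-.1,.3),20)
meas(sc,PS,'bot',(0,120,60),(8,255,255),(.07,.13),(.5,.7,.1,.3),5)
```

```text
yel 441 ctr [ 438.6 -318.1] size [19.8 32.2] ang 2.2 z [118.4 121.  122.4]
grn 377 ctr [ 578.7 -312.8] size [19.6 33. ] ang 2.8 z [116.2 120.8 122.3]
bars 1574 ctr [ 439.9 -318.3] size [ 31.6 126.4] ang 2.4 z [87.6 89.3 91.1]
bars 1106 ctr [ 579.8 -312.2] size [ 32.5 110. ] ang 2.4 z [84.6 89.1 91.1]
new [(291, np.float64(-145.8), np.float64(-85.9)), (401, np.float64(-51.1), np.float64(55.6)), (250, np.float64(101.4), np.float64(181.5)), (98, np.float64(204.6), np.float64(216.4))]
red 479 ctr [ 405.5 -176.3] size [43.6 18.3] ang 88.1 z [53.2 68.4 72. ]
tub 376 ctr [682.6 108.7] size [ 14.4 379.9] ang 3.1 z [36.4 47.8 58.7]
tub 111 ctr [618.5  77.3] size [42.7 46.1] ang 89.1 z [36.2 44.1 47.1]
bot 16 ctr [606.1 193.4] size [19.4 12.5] ang 32.7 z [75.7 79.6 86.4]
```

View pics/fin.png

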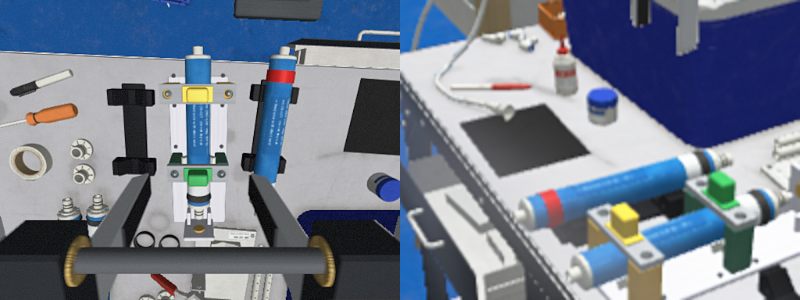

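The picture shows both straps seated (yellow (200,94), green (200,178), bar tops at 89 mm), the red-banded element on rest_b and tub and bottle upright. Handing in.

```bash
python3 -c "
from h import *
print(ctrl.job_done())"
```

```text
the job is handed in; nothing more can be done
None
```

The element change is done and handed in, at about 40 s on the clock against the 147 s limit. I followed the order asked: both straps onto the mat, tested element to rest_b, new element into the cradle, then the yellow and green straps back on.

The last checks, taken after the gripper had let go and risen clear:
- **Straps:** both bar tops measure 89 mm, the same as at the start, so both are fully down. Each is within about 1 mm of its starting position.
- **New element:** its origin is at cradle y of about −18 mm, against −17 mm for the tested one, with the seal ring towards the port. By the given body dimensions, the body's middle is about 6 mm off the midpoint of the blocks, towards the plain end.
- **Tested element:** it lies on rest_b with its origin at about −14 mm, inside the allowed range.
- **Tub and bottle:** both are upright and where they started.

Contact forces in the move readings peaked at about 11 N. No check failed. The only disagreement was the held yellow strap showing 2.7 mm off its block in y, which I corrected before lowering it.

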